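# Click the portable hob's heat dial up to the orange mark and start it

## Robot

A 6-joint arm with a two-finger parallel gripper is mounted at the origin on a cart in front of the work surface, level with it; the furniture and walls round the work are solid. World frame = base frame: x ahead of the robot, y to its left, z up, the work surface at z = 0. Lengths are in m, angles in rad, forces in N, time in s.
With the tool pointing down it reaches from about 0.275 to 0.875 m from the base axis. Payload 12.5 kg.
Tool frame: the origin (TCP) lies on the centre line of the jaws, within the pads' length; the fingertips stand r.finger_overhang ahead of it and the grasp point (between the pads) lies 3 mm ahead of it (r.finger_overhang is the distance from the TCP to the fingertips, in m); z points along the fingers, y is the line along which they close (so a half turn about z gives the same grasp; the last joint's range is limited). The gripper opens to 85 mm and grips with 20 to 120 N. Pads are 22 mm wide; open, the fingers measure 114 mm over their backs; the gripper's body (76 mm by 85 mm) begins 54 mm behind the grasp point. The pads swing forward as they close: fully open they stand 13 mm farther back than shut.
Start: joints at [1.177, 0.351, 1.652, -0, 1.139, -0.085], TCP at [0.167, 0.524, 0.253] pointing down, gripper open.
Joint ranges: [-2.75, 2.75], [-0.79, 2.1], [0.01, 2.65], [-1.57, 4.71], [0.07, 3.14], [-2.87, 2.87]. Speed limits (rad/s): [2.22, 2.22, 2.79, 3.14, 3.14, 3.14].

## Interface

Orientations are given as a unit quaternion [x, y, z, w].
In Python, from cell import r, optics gives the robot as it stands. The module is installed in compiled form; this text tells all that it offers. Calls block until the motion is done:
- r.move_to(position, orientation): joint-space move of the TCP to a pose.
- r.move_linear(position, rot=None, vel=0.15): straight line of the TCP; rot=None keeps the orientation; vel is the mean speed in m/s.
- r.set_joints(angles): joint-space move.
- r.set_gripper(opening, squeeze=None): opening from 0.0 (shut) to 1.0 (fully open); squeeze is the grip in N (None keeps the last); returns when the fingers have stopped.
- r.sleep(seconds).
- r.inverse_kinematics(position, orientation): joint angles nearest the present ones, or None.
- optics.get_image(name): name is "scene" or "side" or "wrist"; returns a dict with "pixels" (384x512x3 uint8, red, green, blue), "depth" (384x512 float32, m along the optical axis (not along the pixel's ray), 0 where there is no reading), "fx", "fy", "cx", "cy" (pixels), "camera_from_world" (4x4, takes a point from world to camera coordinates); the wrist camera has in their place "mount" (4x4, takes a point from camera to tool coordinates, whose origin is the TCP and whose axes are the flange's). Camera axes: x right, y down, z forward; pixel columns grow to the right and rows downward; lengths in m; the calibration is good to about 2 mm. A picture is of the moment at which its call begins: read the wrist's pose just before it.
A pose or a line that the arm cannot do raises r.PlanningError and nothing moves.
- r.hand_in(): hands the job in; it is judged then, once.
Readings, each from a call of its own:
- r.current_t(): time.
- r.current_q(): joint angles.
- r.current_qvel(): joint speeds.
- r.current_effort(): joint torques, N m.
- r.current_tool_pos(): TCP position.
- r.current_ee_rot(): TCP orientation.
- r.current_contact_force(): force on the tool from outside, world axes, zero at the start.
- r.current_torque(): the same for the moment, N m.
- r.current_opening(): opening from 0.0 (shut) to 1.0 (fully open).
- r.current_finger_force(): force on a finger pad.
Only numpy, scipy, OpenCV 4.12 (cv2) and the standard library are available. Lean on these libraries where they do the work, as an engineer would, in place of code of your own. Each camera call takes 0.05 s, during which the arm holds its last target. There are 200 camera calls.

## Task

The gas has run out, so a portable induction hob stands on the stove with the pan already on it. With light fingertip pressure on top of its knurled dial (do not grip it), turn the dial clockwise, click by click, until its white pointer has clicked in at the orange mark; only then press the round start button right down and let it come up again. Leave the pan, the tumbler, the matchbox and the teaspoon where they are.

Things in the scene. Friction and masses are not known exactly. Their poses are not given: they have to be found in the camera images.
- hob: portable induction hob, black, 270 mm deep (x), 280 wide (y), fixed on the stove. Origin on the stove top under its centre; x points away from the control side, z up. Flat glass top 52 mm above the origin. The control strip has x below -31 mm: dial axis at (-82, +36) mm, start button at (-82, -88) mm. The cooking zone, 152 mm across, is centred at (+50, 0) mm
- heat_dial (a joint): turning of the dial, rad: 0 with its white pointer at the first mark (hob's +y), growing clockwise seen from above. It clicks every 0.5236 rad (30 degrees) up to 3.14; a ball detent pulls it into the nearest when let go, leaving one takes about 0.03 N m. The orange mark is the fifth click, 2.094 rad (pointer 30 degrees clockwise of the hob's +x). It starts in one of the first four
- dial_top (a point): centre of the dial's flat top face, on its upright axis. Black disc, knurled edge, dark grey metal centre, 63 mm across on top, top 10.5 mm above the glass, in a fixed collar 4 mm high, 87 mm across. It floats on a spring: pressed on top it sinks up to 4 mm (2 N at first, 9 N fully down) and still turns; a fingertip pressed 22 mm off the axis and moved round it turns it by friction
- dial_pointer (a point): outer end of the white pointer line on the dial's top face, 31 mm from its axis
- orange_mark (a point): the orange mark on the collar, 39 mm from the dial's axis, 4 mm above the glass
- start_button (a joint): travel of the start button, m: 0 up, 0.005 fully down; springs back by itself; 1.4 N at first, 4.9 N at the bottom
- button_top (a point): centre of the top of the round white start button, 28.6 mm across, with a green dot; its top 9.5 mm above the glass, bezel ring 3 mm high and 39 mm across round it
- milk_pan: open steel pan standing loose on the cooking zone, 124 mm across the rim, 62 mm high, with two loop handles at its sides; origin under its centre
- tumbler: steel tumbler, loose, 66 mm across, 74 mm high; origin under its centre
- matchbox: closed matchbox lying flat, loose, 36 x 54 x 15 mm; origin under its centre
- teaspoon: steel teaspoon, loose, 130 mm long, 11 mm high; origin under its middle

How it is judged:
On the way, in this order (a step that is already met when the one before it is completed fails the run):
1. the dial has clicked in at the orange mark (value of joint heat_dial between 1.9744 and 2.2144 rad and velocity of joint heat_dial between -0.3 and 0.3 rad/s), for 0.3 s.
2. the start button is pressed right down with the dial at the orange mark (value of joint heat_dial between 1.9744 and 2.2144 rad and value of joint start_button above 0.0035 m), for 0.05 s.
At the end, for the whole second after the job is handed in: the dial rests in the click at the orange mark (within 0.12 rad of 2.094), the start button has come up again (less than 1.5 mm down), and the pan, tumbler, matchbox and teaspoon are within 20 mm of where they stood (value of joint heat_dial between 1.9744 and 2.2144 rad and value of joint start_button below 0.0015 m and velocity of joint heat_dial between -0.1 and 0.1 rad/s and distance of each of milk_pan, tumbler, matchbox, teaspoon from where it was at the start of the episode below 0.02 m); the robot touches nothing.
It fails at once if the dial is gripped: the fingers stand astride it, their tips well below its top (z of the grasp point in the frame of dial_top below 0.0145 m and horizontal distance between the grasp point and dial_top below 0.015 m).
It fails at once if the start button is pressed while the dial is not at the orange mark (value of joint start_button above 0.003 m and (value of joint heat_dial below 1.8944 rad or value of joint heat_dial above 2.2944 rad)).
It fails at once if the pan is lifted or shoved (20 mm) (distance of milk_pan from where it was at the start of the episode above 0.02 m).
It fails at once if the tumbler, matchbox or teaspoon is lifted or shoved (20 mm) (distance of any of tumbler, matchbox, teaspoon from where it was at the start of the episode above 0.02 m).
It fails at once if the fingers lean on the hob, dial or button with more than 40 N (contact force between the fingers and hob above 40 N).
It also fails if it takes over 42 s, if anything falls off the work surface, if the arm or the gripper's body presses on something with over 40 N, if the wrist force passes 120 N, or if a joint passes its speed limit or range.

## Working session

There is one attempt and no reset: what is moved stays moved. The work goes in short steps, each a Python script; the robot and the scene stay as the last script left them, time stands still between calls to the robot, and variables do not carry over. Pictures are saved under pics/ and viewed, at most 10 in all, crops included, and the job is handed in when it is done.

```bash
mkdir -p pics; cat > h.py <<'E'
import numpy as np, cv2
from cell import r, optics
from scipy.spatial.transform import Rotation as R
def snap(name):
    p=np.array(r.current_tool_pos()); q=np.array(r.current_ee_rot())
    im=optics.get_image(name)
    if name=="wrist":
        T=np.eye(4);T[:3,:3]=R.from_quat(q).as_matrix();T[:3,3]=p
        im["wfc"]=T@np.array(im["mount"])
    else: im["wfc"]=np.linalg.inv(np.array(im["camera_from_world"]))
    return im
def ray(im,u,v,z):
    d=np.array([(u-im["cx"])/im["fx"],(v-im["cy"])/im["fy"],1.]); W=im["wfc"]
    d=W[:3,:3]@d;o=W[:3,3]; return o+d*(z-o[2])/d[2]
def dep(im,u,v):
    d=im["depth"][int(v),int(u)]
    return im["wfc"]@np.array([(u-im["cx"])/im["fx"]*d,(v-im["cy"])/im["fy"]*d,d,1])
def save(im,n): cv2.imwrite("pics/"+n+".png",im["pixels"][:,:,::-1])
E
python3 - <<'E'
from h import *
import pickle
o={}
for n in("scene","side","wrist"):
    im=snap(n);o[n]=im;save(im,n); print(n,im["wfc"][:3,3].round(3),im["wfc"][:3,2].round(2),im["fx"])
pickle.dump(o,open("o.pkl","wb"))
a=np.hstack([cv2.imread(f"pics/{n}.png") for n in("scene","side")])
print(r.current_t(),r.finger_overhang,r.current_ee_rot(),r.current_opening())
E
```

```text
scene [-0.228 -0.307  0.879] [ 0.62  0.41 -0.67] 473.3401767152166
side [0.058 0.028 0.984] [ 0.46  0.17 -0.87] 431.2592913955145
wrist [0.099 0.546 0.374] [ 0.27 -0.09 -0.96] 325.5262535707698
0.15 0.022 [ 1.53782921e-01  9.88104549e-01 -4.50156507e-04 -1.08535988e-04] 0.9994948753525155
```

View pics/scene.png

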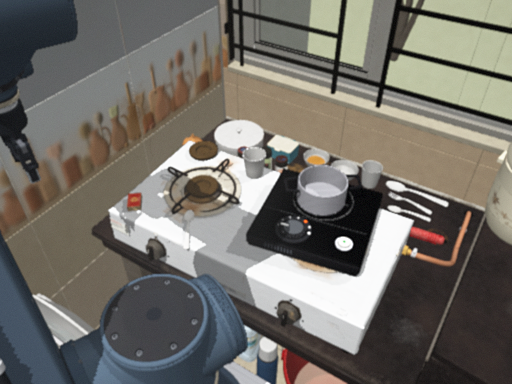

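View pics/wrist.png

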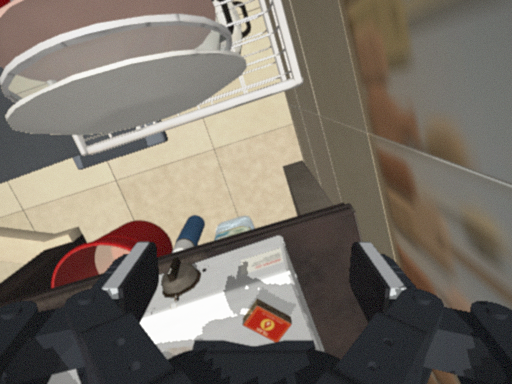

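The scene view shows the hob with its dial near (294,228), the white button near (344,243) and the pan near (322,190). The wrist view shows only the matchbox and the plate rack. Next I'll use the side view for measuring.

```bash
python3 - <<'E'
from h import *
import pickle
o=pickle.load(open("o.pkl","rb"))
im=o["scene"]
for u,v in((294,228),(344,243),(275,215),(180,250),(322,170)): print(u,v,dep(im,u,v).round(3))
s=o["side"]; b=dep(im,294,228); c=s["camera_from_world"]@b; u=int(s["fx"]*c[0]/c[2]+s["cx"]);v=int(s["fy"]*c[1]/c[2]+s["cy"]);print(u,v)
cv2.imwrite("pics/crops.png",np.hstack([cv2.resize(p[max(0,y-60):y+60,max(0,x-60):x+60,::-1],(400,400),interpolation=cv2.INTER_CUBIC) for p,x,y in((im["pixels"],310,220),(s["pixels"],u,v))]))
E
```

```text
294 228 [0.477 0.04  0.06  1.   ]
344 243 [ 0.496 -0.081  0.063  1.   ]
275 215 [0.5   0.105 0.051 1.   ]
180 250 [ 0.332  0.283 -0.029  1.   ]
322 170 [0.668 0.065 0.096 1.   ]
315 237
```

View pics/crops.png

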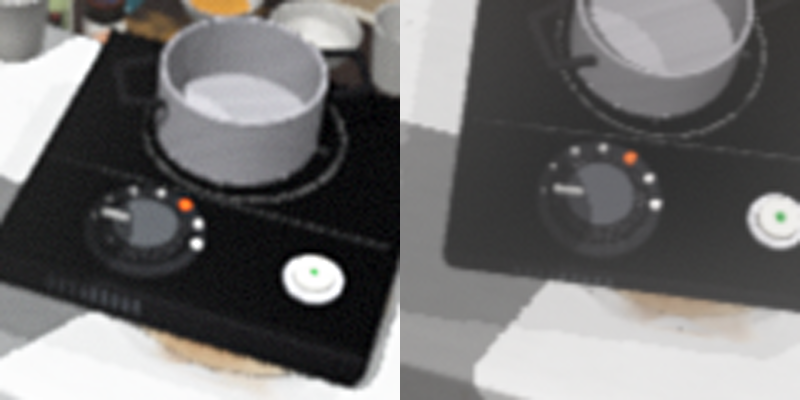

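View pics/side.png

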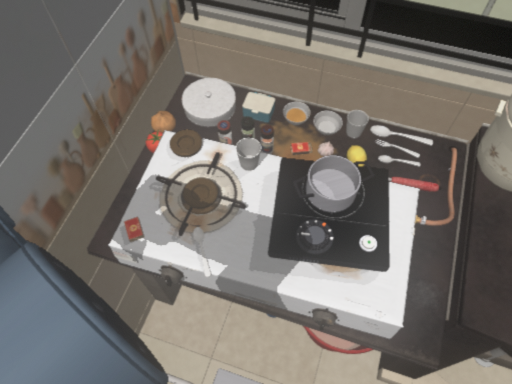

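The dial is at about (0.477, 0.040) and the button at about (0.496, -0.081), with tops near z=0.062, which matches the given heights. The pointer looks to be in click 0, four short of the orange mark. I'll shut the fingers and take a closer look.

```bash
python3 - <<'E'
from h import *
import pickle
r.set_gripper(0.0,20)
for d in(-60,0,60):
    q=(R.from_euler('z',d,degrees=True)*R.from_quat([0,1,0,0])).as_quat()
    s=r.inverse_kinematics([0.477,0.04,0.12],q); print(d,None if s is None else np.round(s,2))
r.move_to([0.43,-0.01,0.22],[0,1,0,0])
print(r.current_t(),r.finger_overhang,r.current_contact_force(),r.current_tool_pos())
im=snap("wrist");pickle.dump(im,open("w.pkl","wb"));save(im,"w1")
E
```

```text
-60 [-0.01  0.42  1.95 -0.    0.78 -0.54]
0 [-0.01  0.42  1.95 -0.    0.78 -1.58]
60 [-0.01  0.42  1.95 -0.    0.78 -2.63]
3.05 0.022 [ 0.33990484 -0.49283166 -0.48084112] [ 0.43011386 -0.00954766  0.22003875]
```

View pics/w1.png

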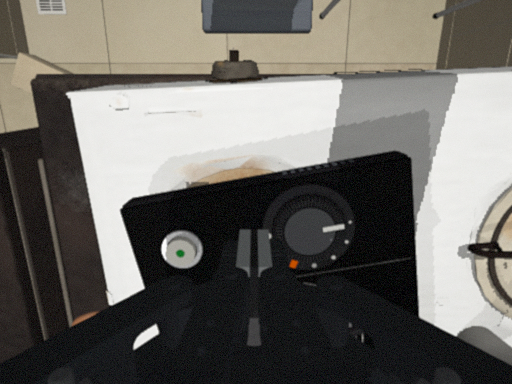

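The close view shows the dial with its grey centre near (310,231), the pointer near (334,228), the orange mark at (294,264) and the button's green dot at (180,253). The shut fingertips are near (245,270) and (264,270).

```bash
cat >> h.py <<'E'
def cents(m,amin=4):
    n,_,st,c=cv2.connectedComponentsWithStats(m.astype(np.uint8)); return [(c[i].round(1),int(st[i,4])) for i in range(1,n) if st[i,4]>=amin]
def measure(im):
    """orange mark, green dot (world), hob yaw-frame, dial axis from the two, pointer angle"""
    p=im["pixels"]; hsv=cv2.cvtColor(p,cv2.COLOR_RGB2HSV); h,s,v=[hsv[...,i].astype(int) for i in range(3)]
    ora=cents((h<14)&(s>180)&(v>150),8); gre=cents((h>45)&(h<85)&(s>100)&(v>60),8)
    return ora,gre,hsv
E
python3 - <<'E'
from h import *
import pickle
im=pickle.load(open("w.pkl","rb")); ora,gre,hsv=measure(im); print(ora,gre)
g=[c for c,a in gre if abs(c-[180,253]).max()<12][0]; o=[c for c,a in ora if abs(c-[294,264]).max()<12][0]
G=ray(im,*g,0.0615);O=ray(im,*o,0.056);print("green",G,"orange",O, "depths",dep(im,180,253)[2],dep(im,310,231)[2],dep(im,160,215)[2])
# hob frame: button (-82,-88), orange = dial + 39*(cos30, -sin30) in hob frame
hb=np.array([-.082,-.088]); ho=np.array([-.082,.036])+.039*np.array([np.cos(np.pi/6),-.5])
dw=(O-G)[:2];dh=ho-hb; print("dist",np.linalg.norm(dw),np.linalg.norm(dh))
yaw=np.arctan2(dw[1],dw[0])-np.arctan2(dh[1],dh[0]); print("yaw deg",np.degrees(yaw))
c,s=np.cos(yaw),np.sin(yaw);Rm=np.array([[c,-s],[s,c]])
D=G[:2]+Rm@[0,.124]; print("dial",D, "via orange",O[:2]-Rm@(ho-[-.082,.036]))
p=im["pixels"].astype(int); gray=p.mean(2)
W=np.zeros(gray.shape,bool);W[195:280,260:360]=1
for c,a in cents((gray>140)&W&(hsv[...,1]<60),3):
    X=ray(im,*c,0.0625)[:2]-D; l=Rm.T@X; print(c,a,"r",np.linalg.norm(X).round(4),"clockwise from +y deg",np.degrees(np.arctan2(l[0],l[1])).round(1))
for c,a in cents((gray>45)&(gray<120)&W&(hsv[...,1]<70),150): print("grey",c,a,ray(im,*c,0.0625))
E
```

```text
[(array([293. , 263.6]), 42)] [(array([180. , 253.1]), 38)]
green [ 0.50645465 -0.07911989  0.0615    ] orange [0.52083532 0.02954425 0.056     ] depths 0.06116739678715205 0.06221439211636831 0.052257027179309246
dist 0.10961158461031824 0.10982258419833327
yaw deg 10.372377401425402
dial [0.48412908 0.04285375] via orange [0.48410139 0.04264457]
[349.7 221.7] 3 r 0.0379 clockwise from +y deg -5.2
[332.8 227.8] 91 r 0.0218 clockwise from +y deg -0.5
[269.4 235.7] 7 r 0.0374 clockwise from +y deg -175.5
[346.  241.5] 6 r 0.0361 clockwise from +y deg 26.1
[333. 257.] 9 r 0.0351 clockwise from +y deg 58.1
[314.  265.2] 4 r 0.0353 clockwise from +y deg 90.5
grey [309.3 231.1] 1812 [0.483328   0.04265953 0.0625    ]
grey [264.9 250.1] 453 [0.50281834 0.00161233 0.0625    ]
```

The measurements agree: the spacing comes to 109.6 mm against 109.8 mm, the hob yaw is 10.4°, the dial axis is at (0.484, 0.043), and the pointer is at click 0. I'll press to about 6 N and swing 120° clockwise about the axis, rotating the tool along with the dial.

```bash
cat >> h.py <<'E'
D=np.array([.4840,.0427]); G=np.array([.5065,-.0791]); YAW=np.radians(10.4)
def pose(psi,z,rad=.022):
    f=np.radians(psi-90); return [D[0]+rad*np.cos(f),D[1]+rad*np.sin(f),z],(R.from_euler('z',psi,degrees=True)*R.from_quat([0,1,0,0])).as_quat()
def fz(): return np.mean([r.current_contact_force()[2] for _ in range(3)])
def stroke(psi0,turn,step=10,F=6.5):
    r.move_to(*pose(psi0,.12)); p,q=pose(psi0,.089); r.move_linear(p,q,.06); r.sleep(.2); f0=fz(); z=.089; f=0
    while f<F-.8 and z>.0795:
        z-=.0007 if f>.5 else .001; r.move_linear(pose(psi0,z)[0],None,.03); r.sleep(.05); f=fz()-f0
    print("down t",r.current_t(),"z",r.current_tool_pos()[2],"f",f)
    t=0
    while t<turn-1e-6:
        t=min(t+step,turn); p,q=pose(psi0-t,z); r.move_linear(p,q,.03); f=fz()-f0
        z-=np.clip((F-f)/4000,-.0004,.0004); z=max(z,.0795)
        print(round(t,1),"f",f.round(1),"z",round(z,4),"t",round(r.current_t(),2))
        if f>20: break
    r.sleep(.1); p,_=pose(psi0-t,.11); r.move_linear(p,None,.08)
E
python3 - <<'E'
from h import *
stroke(55,120)
print(r.current_t())
r.move_to([0.43,-0.01,0.22],[0,1,0,0])
import pickle
im=snap("wrist");pickle.dump(im,open("w2.pkl","wb"));save(im,"w2");print(r.current_t())
E
cat > ptr.py <<'E'
from h import *
import pickle,sys
im=pickle.load(open(sys.argv[1],"rb")); ora,gre,hsv=measure(im); gray=im["pixels"].astype(int).mean(2)
W=np.zeros(gray.shape,bool);W[195:280,260:360]=1; print(ora,gre)
c,s=np.cos(YAW),np.sin(YAW);Rm=np.array([[c,-s],[s,c]])
for c,a in cents((gray>140)&W&(hsv[...,1]<60),3):
    X=ray(im,*c,0.0625)[:2]-D; l=Rm.T@X; print(c,a,"r",np.linalg.norm(X).round(4),"deg",np.degrees(np.arctan2(l[0],l[1])).round(1))
E
python3 ptr.py w2.pkl
```

```text
down t 7.2 z 0.08228433153820292 f 5.838270147501323
10 f 6.0 z 0.0821 t 7.53
20 f 6.1 z 0.082 t 7.85
30 f 5.9 z 0.0818 t 8.18
40 f 6.8 z 0.0819 t 8.5
50 f 5.6 z 0.0817 t 8.82
60 f 7.1 z 0.0819 t 9.15
70 f 6.0 z 0.0817 t 9.47
80 f 7.1 z 0.0819 t 9.8
90 f 6.9 z 0.082 t 10.12
100 f 6.6 z 0.082 t 10.45
110 f 5.6 z 0.0818 t 10.78
120 f 6.4 z 0.0818 t 11.1
11.7
12.8833
[(array([293.6, 264.4]), 42)] [(array([180.1, 253.9]), 39)]
[350.5 222.5] 4 r 0.0381 deg -4.4
[269.4 236.2] 9 r 0.0377 deg -175.4
[346.8 242.2] 6 r 0.0365 deg 26.5
[301.2 252.4] 87 r 0.0218 deg 119.8
[333.7 257.9] 9 r 0.0356 deg 58.3
[314.5 265.5] 4 r 0.035 deg 90.5
```

View pics/w2.png

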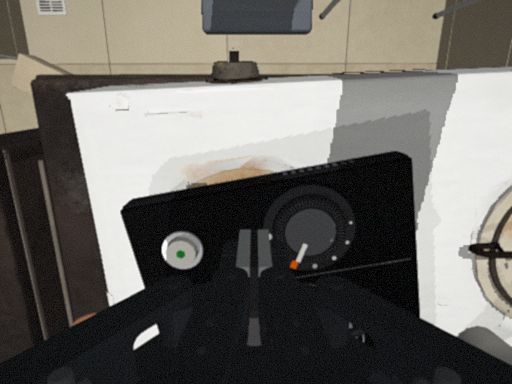

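The dial has clicked in: the pointer is at 119.8°, with its tip at (298,262) touching the orange mark at (294,264). Next is the button.

```bash
python3 - <<'E'
from h import *
q=[0,1,0,0]; P=lambda z:[G[0],G[1],z]
r.move_to(P(.12),q); r.move_linear(P(.088),None,.06); r.sleep(.2); f0=fz(); z=.088;f=0
while f<8 and z>.0765:
    z-=.0008; r.move_linear(P(z),None,.03); r.sleep(.05); f=fz()-f0; print(round(z,4),r.current_tool_pos()[2].round(4),f.round(1))
r.sleep(.2); r.move_linear(P(.12),None,.08); r.move_to([0.43,-0.01,0.22],q); r.sleep(.3)
import pickle
pickle.dump(snap("wrist"),open("w3.pkl","wb")); print(r.current_t())
E
python3 ptr.py w3.pkl
```

```text
0.0872 0.0872 0.3
0.0864 0.0864 0.3
0.0856 0.0856 0.4
0.0848 0.0848 0.7
0.084 0.084 0.3
0.0832 0.0833 2.3
0.0824 0.0825 3.3
0.0816 0.0816 2.2
0.0808 0.0808 3.7
0.08 0.08 4.9
0.0792 0.0792 5.0
0.0784 0.0785 7.5
0.0776 0.0783 17.2
20.15
[(array([294. , 264.4]), 43)] [(array([180.7, 253.8]), 40)]
[350.5 222.5] 4 r 0.0376 deg -4.7
[269.8 236.2] 12 r 0.0378 deg -175.4
[347.3 242. ] 7 r 0.0363 deg 26.1
[301.8 252.4] 87 r 0.0218 deg 119.7
[334.1 257.9] 8 r 0.0355 deg 58.4
[314.8 265.6] 5 r 0.035 deg 90.8
```

The button went to its stop, with the force rising steeply after 5 mm of travel, and the green dot is back where it was. The dial is still at the orange mark.

```bash
python3 -c "
from h import *
print(r.hand_in())"
```

```text
the job is handed in; nothing more can be done
None
```

I turned the dial to the orange mark with fingertip pressure, where the camera showed it clicked in. I then pressed the start button right down once and let it come up, and handed the job in at about 20 s; no verdict was returned, and I didn't separately check that the pan, tumbler, matchbox and teaspoon hadn't moved.

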